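Nest the graded parts tubs

TASK

Clear the empty parts tubs off the sloping rack: nest all three tubs in size order, the medium one inside the large one that stands on the bench and the small one inside the medium one, each standing flat on the floor of the tub around it. Set each tub down upright, without letting it drop or topple into place, and leave the tin, the wrench and the grinder where they lie.

Things in the scene. Friction and masses are not known exactly. Their poses are not given: they have to be found in the camera images.
- tub_large: Open round tapered tub of plain grey plastic with a turned-down rim band, empty. The largest: 200 mm across the rim, 90 mm high, underside 156 mm across, walls 4 mm, floor 5 mm thick; the rim band is 10 mm thick and 18 mm deep (180 mm clear inside it). About 0.42 kg. Stands upright on the bench beside the rack, to its left or right; it is the tub that the others go into. Origin at the centre of its underside; z is its axis and points to its mouth.
- tub_medium: Open round tapered tub of plain grey plastic with a turned-down rim band, empty. 132 mm across the rim, 76 mm high, underside 100 mm across, walls 4 mm, floor 5 mm thick; the rim band is 10 mm thick and 18 mm deep (112 mm clear inside it). About 0.17 kg. At the start it stands on the sloping rack, so its axis leans 25 degrees from vertical, towards the rack's low edge. Origin at the centre of its underside; z is its axis and points to its mouth.
- tub_small: Open round tapered tub of plain grey plastic with a turned-down rim band, empty. 66 mm across the rim, 62 mm high, underside 50 mm across, walls 4 mm, floor 5 mm thick; the rim band is 10 mm thick and 18 mm deep (46 mm clear inside it). About 0.06 kg. At the start it stands on the sloping rack beside the medium tub, leaning 25 degrees likewise. Origin at the centre of its underside; z is its axis and points to its mouth.
- rack: Fixed sloping parts rack of green sheet steel with a black rubber liner, on angle-iron feet: the panel is 320 mm wide (along the rack's y) and 200 mm deep, sloping 25 degrees, rising along the rack's +x; an edge strip stands 18 mm above the liner all round. Origin on the bench under the middle of the panel; the panel is 75 mm above the bench there (about 33 mm at the low edge, 117 mm at the high edge). The low edge faces roughly towards the robot. Nothing is above it.
- tin: Bystander: closed plain steel tin standing upright, 70 mm across, 115 mm high; origin at the centre of its underside. Leave it alone.
- wrench: Bystander: steel wrench, 200 mm long, lying flat on the bench along its own x; origin at the middle of its underside. Leave it alone.
- grinder: Bystander: hand-held angle grinder lying on its disc, about 250 mm long along its own x, 90 mm high, side handle along its y; origin under the disc's centre. Leave it alone.

How it is judged (in metres and radians):
At the end, for the whole second after the job is handed in: The large tub stands upright on the bench, the medium tub in it and the small tub in the medium one: each upright (within 0.08 rad), its underside 1 to 10 mm above that of the tub around it (so on its 5 mm floor), axes within 32 mm; all released and at rest (angle between tub_large's own z axis and vertical below 0.06 rad and height (world z) of tub_large below 0.008 m and linear speed of each of tub_large, tub_medium, tub_small below 0.02 m/s and horizontal distance between tub_medium and tub_large below 0.032 m and z of tub_medium in the frame of tub_large between 0.001 and 0.01 m and angle between each of tub_medium, tub_small's own z axis and vertical below 0.08 rad and horizontal distance between tub_small and tub_medium below 0.032 m and z of tub_small in the frame of tub_medium between 0.001 and 0.01 m); the robot touches nothing.
It fails at once if the medium tub drops or topples into place on its own (while the robot does not touch it, faster than 0.5 m/s or turning faster than 5 rad/s) (contact force between each of the fingers, the arm and tub_medium below 0.05 N and (linear speed of tub_medium above 0.5 m/s or angular speed of tub_medium above 5 rad/s)).
It fails at once if the small tub drops or topples into place on its own (while the robot does not touch it, faster than 0.5 m/s or turning faster than 5 rad/s) (contact force between each of the fingers, the arm and tub_small below 0.05 N and (linear speed of tub_small above 0.5 m/s or angular speed of tub_small above 5 rad/s)).
It fails at once if the tin is shifted by more than 30 mm (distance of tin from where it was at the start of the episode above 0.03 m).
It fails at once if the wrench is shifted by more than 30 mm (distance of wrench from where it was at the start of the episode above 0.03 m).
It fails at once if the grinder is shifted by more than 30 mm (distance of grinder from where it was at the start of the episode above 0.03 m).
It also fails if it takes over 70 s, if anything falls off the work surface, if the arm or the gripper's body presses on something with over 40 N, if the wrist force passes 120 N, or if a joint passes its speed limit or range.

ROBOT

A 6-joint arm with a two-finger parallel gripper is mounted at the origin on the work surface. World frame = base frame: x ahead of the robot, y to its left, z up, the work surface at z = 0. Lengths are in mm, angles in rad, forces in N, time in s.
With the tool pointing down it reaches from about 325 to 900 mm from the base axis. Payload 6.1 kg.
Tool frame: the origin (TCP) lies midway between the tips of the shut fingers; the grasp point (between the pads) lies 19 mm behind it (grasp_offset is the distance from the TCP to the grasp point, in mm); x points along the fingers, y is the direction in which the jaws open and shut, and the axes are right-handed (so a half turn about x gives the same grasp; the last joint's range is limited). The gripper opens to 85 mm and grips with 20 to 120 N. Pads are 22 mm wide; open, the fingers measure 114 mm over their backs; the gripper's body (76 mm by 85 mm) begins 54 mm behind the grasp point. The pads swing forward as they close: fully open they stand 13 mm farther back than shut.
Start: joints at [1.048, 0.22, 1.526, -0, 1.395, -0.126], TCP at [241.541, 576.432, 231.3] pointing down, gripper open.
Joint ranges: [-2.98, 2.98], [-0.91, 2.08], [0.09, 2.57], [-1.24, 4.39], [0.2, 2.65], [-2.68, 2.68]. Speed limits (rad/s): [2.57, 2.57, 3.01, 3.14, 3.14, 3.14].

INTERFACE

Orientations are given as a unit quaternion [x, y, z, w].
In Python, from plant import sense, capture, close_job, grasp_offset gives the robot as it stands. The module is installed in compiled form; this text tells all that it offers.
- The arm moves only by the tool jog_arm, never from a script. Its argument "increments" is one flat list of numbers, 6 for each row, row after row: the shift along the world's x, y, z in cm, then the turn, a rotation vector about the world's x, y, z in degrees. In form: [x, y, z, ax, ay, az, x, y, z, ax, ay, az, ...]. A call has 1 to 20 rows; each row is the pose to reach, as a shift and turn from the pose commanded when the call began; what a row does not reach only later rows make up. A row lasts 1/10 s, in which the tool goes at most 50 mm and 8.59 degrees, less where a joint would pass 70% of its speed; a pose out of reach is approached as far as the arm can. A call with a gripper value outside its range is refused whole. "claw" is the finger opening in cm, from 0 to 8.54, set as the call begins (left out, the last holds). The fingers move at their own pace and stop on an object; "grip_force" is the grip in N (left out, the last holds). Time passes only in rows, so rows that repeat a pose let the fingers close. It gives the time, the measured TCP pose, the force and the opening at its end, in the units of the state.
- sense(): the state, without advancing time (a new reading comes with each control period).
- capture(name): name is "side" or "top"; returns a dict with "frame" (384x512x3 uint8, red, green, blue), "z_map" (384x512 float32, mm along the optical axis (not along the pixel's ray), 0 where there is no reading), "fx", "fy", "cx", "cy" (pixels), "camera_from_world" (4x4, takes a point from world to camera coordinates). Camera axes: x right, y up, looking along -z (the intrinsics and any distortion apply to the point x, -y, -z); pixel columns grow to the right and rows downward; lengths in mm; the calibration is good to about 2 mm. A picture is of the moment at which its call begins.
- close_job(): hands the job in, once; it reports no verdict.
The state is a dict: "t": time; "joint_positions": joint angles; "qvel": joint speeds; "tau": joint torques, N m; "position": TCP position; "orientation": TCP orientation; "ft_force": force on the tool from outside, world axes, zero at the start; "moment": the same for the moment, N m; "gripper_width": finger opening in mm.
Only numpy, scipy, OpenCV 4.12 (cv2) and the standard library are available. Lean on these libraries where they do the work, as an engineer would, in place of code of your own. Each camera call takes 0.05 s, during which the arm holds its last target.

## Working session

There is one attempt and no reset: what is moved stays moved. The work goes in short steps, Python scripts to look and compute and a tool call to move; the robot and the scene stay as the last step left them, time stands still between calls to the robot, and variables do not carry over. Pictures are saved under pics/ and viewed, and the job is handed in when it is done.

Besides the shell and the picture viewer there is one more tool, called after "Emit:" as name(argument=value, ...), one argument or row to a line, values as JSON. jog_arm: Moves the arm, as the interface text tells. Its arguments: {"type":"object","properties":{"increments":{"type":"array","items":{"type":"number"}},"claw":{"type":"number"},"grip_force":{"type":"number"}},"required":["increments"]}

```bash
mkdir -p pics; cat > h.py <<'E'
import numpy as np, cv2
from plant import sense, capture, close_job, grasp_offset
def shot(n,fn):
    c=capture(n); cv2.imwrite('pics/'+fn,cv2.cvtColor(c['frame'],cv2.COLOR_RGB2BGR)); return c
def cloud(c):
    z=c['z_map']; v,u=np.mgrid[0:z.shape[0],0:z.shape[1]]
    X=(u-c['cx'])/c['fx']*z; Y=(v-c['cy'])/c['fy']*z
    P=np.stack([X,-Y,-z,np.ones_like(z)],-1)
    W=P@np.linalg.inv(c['camera_from_world']).T
    W=W[...,:3]; W[z==0]=np.nan; return W
E
python3 - <<'E'
from h import *
print(sense(),grasp_offset)
for n in('side','top'):
    c=shot(n,n+'0.png'); W=cloud(c); np.save(n+'0.npy',W)
    print(n,c['fx'],c['cx'],c['cy'],np.linalg.inv(c['camera_from_world']).round(3).tolist(),(c['z_map']==0).mean(), {k for k in c})
E
```

```text
{'t': 0.0, 'joint_positions': array([ 1.04793743e+00,  2.21279120e-01,  1.52764603e+00,  6.45923019e-06,
        1.39473939e+00, -1.26070091e-01]), 'qvel': array([ 0.00062136, -0.0006874 ,  0.00057061, -0.00103686, -0.00042512,
        0.00032068]), 'tau': array([-8.58342464e-04, -4.96903932e+01, -3.89388943e+01, -3.53779342e-04,
        1.12513141e-02,  7.53932852e-06]), 'position': array([241.19968616, 575.89086679, 230.14796876]), 'orientation': array([ 0.13867429,  0.69347159, -0.14006146,  0.69300027]), 'ft_force': array([ 0.07104965, -0.37000018, -0.59516996]), 'moment': array([-0.04158588, -0.00760133, -0.03913775]), 'gripper_width': 85.17526956369916} 18.700000000000003
side 429.70043648469454 256.1355814358958 190.63652925631214 [[0.848, 0.324, -0.42, -9.357], [-0.53, 0.482, -0.698, -953.537], [-0.024, 0.814, 0.58, 833.769], [0.0, 0.0, 0.0, 1.0]] 0.004053751627604167 {'cx', 'camera_from_world', 'z_map', 'cy', 'fy', 'frame', 'fx'}
top 470.81489359588943 256.64190633642426 199.84022398689794 [[0.005, 0.989, -0.145, 268.994], [-1.0, 0.006, 0.004, -36.244], [0.005, 0.145, 0.989, 1648.858], [0.0, 0.0, 0.0, 1.0]] 0.004435221354166667 {'cx', 'camera_from_world', 'z_map', 'cy', 'fy', 'frame', 'fx'}
```

View pics/side0.png

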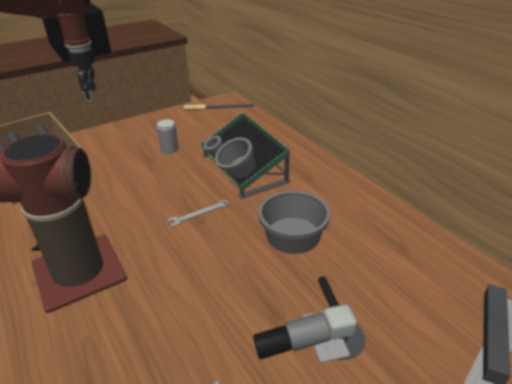

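View pics/top0.png

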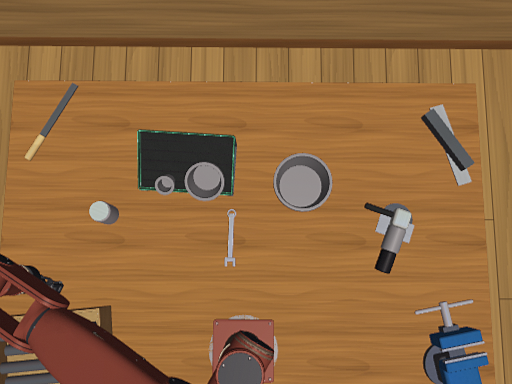

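The top view shows the large tub at about (302,182), the medium one at (205,181) and the small one at (165,184), both at the rack's low edge. The side view has them at (294,220), (236,156) and (212,146). The wrench is at (230,238) in the top view, and the tin at (103,212).

```bash
python3 - <<'E'
from h import *
W=np.load('top0.npy')
for (u,v) in [(302,182),(302,155),(205,175),(165,183),(180,150),(150,145),(220,140),(103,212),(230,230),(260,250)]:
    print((u,v),W[v,u].round(1))
# rack liner plane fit
reg=W[138:160,150:225].reshape(-1,3); 
A=np.c_[reg[:,:2],np.ones(len(reg))]; s=np.linalg.lstsq(A,reg[:,2],rcond=None)[0]; print('plane',s, np.degrees(np.arctan(np.hypot(*s[:2]))),np.abs(A@s-reg[:,2]).max())
n=np.array([-s[0],-s[1],1]);n/=np.linalg.norm(n)
print('n',n,'rack yaw deg',np.degrees(np.arctan2(s[1],s[0])))
def circ(p):
    A=np.c_[2*p,np.ones(len(p))]; s=np.linalg.lstsq(A,(p**2).sum(1),rcond=None)[0]; return s[:2],np.sqrt(s[2]+s[0]**2+s[1]**2)
for view in('top','side'):
  W=np.load(view+'0.npy'); P=W.reshape(-1,3); P=P[~np.isnan(P[:,0])]
  # large rim
  m=(np.abs(P[:,2]-90)<6)&(np.hypot(P[:,0]-560,P[:,1]+150)<200)
  if view=='top':
    ctr=np.median(P[m],0)
  m=(np.abs(P[:,2]-90)<4)&(np.hypot(*(P[:,:2]-ctr[:2]).T)<125)
  print(view,'large',m.sum(),circ(P[m][:,:2]),np.median(P[m][:,2]))
  # in rack frame
  h=(P[:,2]-(P[:,:2]@s[:2]+s[2]))*n[2]
  ex=np.array([s[0],s[1],0]);ex/=np.linalg.norm(ex); ey=np.array([-ex[1],ex[0],0]); up=np.cross(n and None,ey) if 0 else np.cross(ey,n)
  O=np.array([0,0,s[2]])
  Q=np.c_[(P-O)@up,(P-O)@ey,h]
  for nm,H,px,r in(('med',76,(175,205),66),('small',62,(183,165),33)):
    if view=='top':
      c0=(W[px]-O)@np.c_[up,ey]
      if nm=='med': cm0=c0
      else: cs0=c0
    c0=cm0 if nm=='med' else cs0
    mm=(np.abs(Q[:,2]-H)<4)&(np.hypot(*(Q[:,:2]-c0).T)<r+25)
    if mm.sum()<5: print(nm,'few');continue
    c,R=circ(Q[mm][:,:2])
    print(view,nm,mm.sum(),c,R,'h',np.median(Q[mm][:,2]),'rimcentre',(O+up*c[0]+ey*c[1]+n*H).round(1),'base',(O+up*c[0]+ey*c[1]).round(1))
E
```

```text
(302, 182) [ 575.5 -204.     1.9]
(302, 155) [ 652.8 -196.1   88. ]
(205, 175) [586.3 134.6  64.8]
(165, 183) [561.8 274.9  42. ]
(180, 150) [665.7 217.6  95.6]
(150, 145) [682.  319.2  97.4]
(220, 140) [698.1  81.9 107.7]
(103, 212) [451.2 461.4 112. ]
(230, 230) [403.   49.6   4.2]
(260, 250) [334.3 -55.7  -5.1]
 ** On entry to DLASCL parameter number  4 had an illegal value
 ** On entry to DLASCL parameter number  4 had an illegal valueTraceback (most recent call last):
  File "<stdin>", line 7, in <module>
    x, resids, rank, s = _umath_linalg.lstsq(a, b, rcond,
                         ~~~~~~~~~~~~~~~~~~~^^^^^^^^^^^^^
                                             signature=signature)
                                             ^^^^^^^^^^^^^^^^^^^^
    raise LinAlgError("SVD did not converge in Linear Least Squares")
numpy.linalg.LinAlgError: SVD did not converge in Linear Least Squares
```

```bash
cat > m.py <<'E'
from h import *
def circ(p):
    p=p.copy()
    for _ in range(3):
        A=np.c_[2*p,np.ones(len(p))]; s=np.linalg.lstsq(A,(p**2).sum(1),rcond=None)[0]; R=np.sqrt(s[2]+s[0]**2+s[1]**2)
        r=np.abs(np.hypot(*(p-s[:2]).T)-R); p=p[r<10]
    return s[:2].round(1),R.round(1)
W=np.load('top0.npy')
reg=W[138:158,150:225].reshape(-1,3); reg=reg[~np.isnan(reg[:,0])]
A=np.c_[reg[:,:2],np.ones(len(reg))]; s=np.linalg.lstsq(A,reg[:,2],rcond=None)[0]
res=A@s-reg[:,2]; k=abs(res)<15; s=np.linalg.lstsq(A[k],reg[k,2],rcond=None)[0]
n=np.array([-s[0],-s[1],1]);n/=np.linalg.norm(n)
ex=np.array([s[0],s[1],0]);ex/=np.linalg.norm(ex); ey=np.array([-ex[1],ex[0],0]); up=np.cross(ey,n); O=np.array([0,0,s[2]])
E
python3 - <<'E'
from m import *
print('plane',s, np.degrees(np.arctan(np.hypot(*s[:2]))),'std',(A@s-reg[:,2])[k].std(),'yaw',np.degrees(np.arctan2(s[1],s[0])))
b=W[230:300,240:350].reshape(-1,3);print('bench',np.nanmedian(b[:,2]),np.nanstd(b[:,2]))
S=np.load('side0.npy');print('side bench',np.nanmedian(S[270:300,180:240,2]),np.nanstd(S[270:300,180:240,2]))
for view in('top','side'):
  W=np.load(view+'0.npy'); P=W.reshape(-1,3); P=P[~np.isnan(P[:,0])]
  ctr=np.array([577,-200])
  m=(np.abs(P[:,2]-90)<8)&(np.hypot(*(P[:,:2]-ctr).T)<125)
  print(view,'large',m.sum(),circ(P[m][:,:2]),np.median(P[m][:,2]))
  Q=np.c_[(P-O)@up,(P-O)@ey,(P-O)@n]
  for nm,H,c0,r in(('med',76,(586,135,65),66),('small',62,(562,275,42),33)):
    c0=(np.array(c0)-O)@np.c_[up,ey]
    mm=(np.abs(Q[:,2]-H)<8)&(np.hypot(*(Q[:,:2]-c0).T)<r+15)
    if mm.sum()<9: print(nm,'few');continue
    c,R=circ(Q[mm][:,:2])
    print(view,nm,mm.sum(),c,R,'h',np.median(Q[mm][:,2]),'rimcentre',(O+up*c[0]+ey*c[1]+n*H).round(1),'base',(O+up*c[0]+ey*c[1]).round(1))
E
```

```text
plane [ 4.57468184e-01 -2.71173680e-02 -2.08870817e+02] 24.620622666203094 std 3.9366224534939613 yaw -3.392355638464651
bench -1.3079189007521563 3.858448079684345
side bench 0.0762368816988328 1.5258106620805962
top large 519 (array([ 562. , -196.1]), np.float64(94.5)) 87.99599031263665
top med 360 [634.6 164. ] 60.8 h 74.6384030764764 rimcentre [554.  131.4 124.6] base [585.6 129.6  55.5]
top small 164 [609.7 298.1] 28.3 h 60.623910714014 rimcentre [545.2 266.3 101.5] base [570.9 264.8  45.1]
side large 740 (array([ 564.2, -201.6]), np.float64(94.4)) 88.81618103463148
side med 314 [637.3 159. ] 60.7 h 73.75593997544547 rimcentre [556.1 126.3 125.7] base [587.8 124.4  56.6]
side small 110 [611.4 294.3] 27.9 h 59.371816773829075 rimcentre [546.5 262.4 102.2] base [572.3 260.9  45.8]
```

```bash
cat > g.py <<'E'
from h import *
from scipy.spatial.transform import Rotation as R
yaw=np.radians(-3.4); t=np.radians(25)
ex=np.array([np.cos(yaw),np.sin(yaw),0]); ey=np.array([-ex[1],ex[0],0])
n=-np.sin(t)*ex+np.cos(t)*np.array([0,0,1])
def mat(x,y): return R.from_matrix(np.c_[x,y,np.cross(x,y)])
def pick(sgn): return mat(-n,sgn*ey)
def down(sgn,y=ey): return mat(np.array([0,0,-1.]),sgn*y)
def delta(p,q):
    s=sense(); q0=R.from_quat(s['orientation'])
    return ((np.array(p)-s['position'])/10).round(2),np.degrees((q*q0.inv()).as_rotvec()).round(1)
E
python3 - <<'E'
from g import *
s=sense(); print(R.from_quat(s['orientation']).as_matrix().round(2))
rc=np.array([555,129,125.])
g=rc-ey*61
for sg in(1,-1):
  print(sg,'pre',delta(g+n*60,pick(sg)),'grip',g-n*28, g+n*60)
E
```

```text
[[-0.    0.39  0.92]
 [-0.    0.92 -0.39]
 [-1.   -0.   -0.  ]]
1 pre (array([ 28.48, -50.63,  -5.09]), array([ -5.6, -24.5,  19. ])) grip [563.19479388  67.40557971  99.62338196] [526.06984836  69.61120789 179.37846722]
-1 pre (array([ 28.48, -50.63,  -5.09]), array([  34.4,   -8.1, -157.2])) grip [563.19479388  67.40557971  99.62338196] [526.06984836  69.61120789 179.37846722]
```

Emit:
jog_arm(
  increments=[2,-3,2,0,0,0,5,-8,3,-1,-4,3,8,-13,3,-2,-8,6,11,-19,3,-3,-12,9,14,-25,3,-4,-16,12,17,-30,3,-5,-20,15,20,-35,3,-5.6,-24.5,19,23,-40,2,-5.6,-24.5,19,25,-44,1,-5.6,-24.5,19,27,-47,-1,-5.6,-24.5,19,28.2,-50,-3,-5.6,-24.5,19,28.5,-50.6,-4,-5.6,-24.5,19,28.5,-50.6,-5,-5.6,-24.5,19,28.5,-50.6,-5,-5.6,-24.5,19,28.5,-50.6,-5,-5.6,-24.5,19],
  claw=4.0,
  grip_force=30,
)

```text
t: 1.6
position: [526.1, 70.5, 181.0]
orientation: [0.017, 0.537, -0.025, 0.843]
ft_force: [0.3, 0.3, 1.1]
gripper_width: 40.1
```

```bash
python3 - <<'E'
from g import *
s=sense();print(s['t'],s['position'],s['gripper_width'],s['ft_force'])
rc=np.array([555,129,125.]);g=rc-ey*61
print(delta(g+n*60,pick(1)))
for k in('side','top'):
    c=shot(k,k+'1.png'); f=c['frame']
    # project the TCP and the expected grip point
    def pr(p):
        q=c['camera_from_world']@np.r_[p,1]; return c['cx']+c['fx']*q[0]/-q[2], c['cy']-c['fy']*q[1]/-q[2]
    im=cv2.cvtColor(f,cv2.COLOR_RGB2BGR)
    u,v=pr(s['position']); a,b=pr(g); print(k,'tcp',u,v,'g',a,b)
    K=5; x0,y0=int(a)-70,int(b)-60; cr=cv2.resize(im[y0:y0+110,x0:x0+150],None,fx=K,fy=K,interpolation=cv2.INTER_NEAREST)
    for p,col in((s['position'],(0,0,255)),(g,(0,255,0)),(rc,(255,0,0)),(g+2*61*ey,(255,255,0))):
        w=pr(p); cv2.circle(cr,(int((w[0]-x0+.5)*K),int((w[1]-y0+.5)*K)),4,col,-1)
    cv2.imwrite('pics/%s1c.png'%k,cr)
E
```

```text
1.6 [526.10206261  70.5276673  180.99673815] 40.13170370833963 [0.30107309 0.25720022 1.09371415]
(array([-0.  , -0.09, -0.16]), array([-0.1, -0.1,  0. ]))
side tcp 232.27111928449835 146.51386820872006 g 240.59284801538328 160.0487416603735
top tcp 221.04330455769525 186.5385769126023 g 223.09317506501964 181.91399952317786
```

View pics/side1c.png

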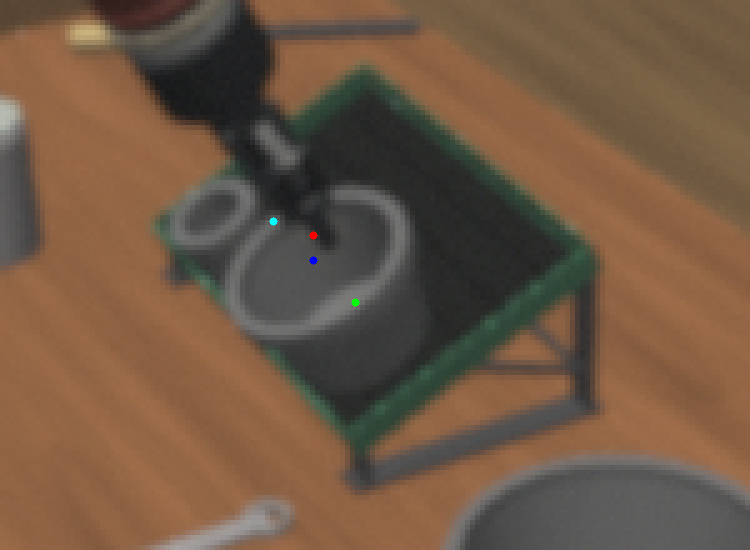

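View pics/top1c.png

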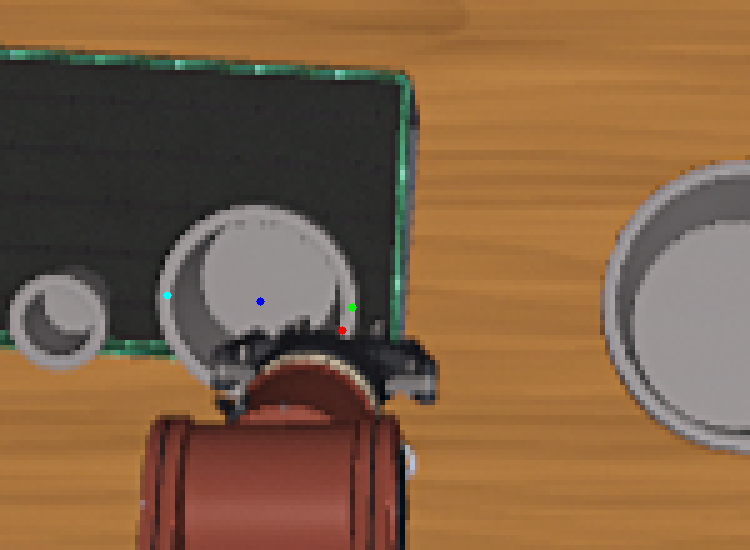

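The marked grip point sits on the band at the medium tub's right edge, at (352,307) in the top crop and (355,302) in the side crop. The two fingers straddle the TCP as expected. I'll descend along the tub axis.

Emit:
jog_arm(
  increments=[0.4,0,-0.9,0,0,0,0.9,-0.1,-1.9,0,0,0,1.4,-0.1,-3,0,0,0,1.9,-0.2,-4.1,0,0,0,2.4,-0.2,-5.2,0,0,0,2.8,-0.2,-6.1,0,0,0,3.2,-0.3,-7,0,0,0,3.5,-0.3,-7.7,0,0,0,3.7,-0.3,-8.1,0,0,0,3.7,-0.3,-8.1,0,0,0],
)

```text
t: 2.7
position: [563.3, 67.4, 99.5]
orientation: [0.017, 0.537, -0.025, 0.843]
ft_force: [0.2, -0.5, 0.9]
gripper_width: 40.2
```

```bash
cat > v.py <<'E'
import sys
from g import *
def see(tag,pt,pts=(),K=5,w=150,h=110):
  for k in('side','top'):
    c=capture(k); im=cv2.cvtColor(c['frame'],cv2.COLOR_RGB2BGR)
    def pr(p):
        q=c['camera_from_world']@np.r_[p,1]; return c['cx']+c['fx']*q[0]/-q[2], c['cy']-c['fy']*q[1]/-q[2]
    a,b=pr(pt); x0,y0=max(0,int(a)-w//2),max(0,int(b)-h//2)
    cr=cv2.resize(im[y0:y0+h,x0:x0+w],None,fx=K,fy=K,interpolation=cv2.INTER_CUBIC)
    for p in pts:
        q=pr(p); cv2.circle(cr,(int((q[0]-x0+.5)*K),int((q[1]-y0+.5)*K)),3,(0,0,255),-1)
    cv2.imwrite(f'pics/{tag}_{k}.png',cr)
  cs=[cv2.imread(f'pics/{tag}_{k}.png') for k in('side','top')]
  cs=[cv2.resize(x,(400,int(x.shape[0]*400/x.shape[1]))) for x in cs]
  H=min(x.shape[0] for x in cs); cv2.imwrite(f'pics/{tag}.png',np.hstack([x[:H] for x in cs]))
E
python3 - <<'E'
from v import *
s=sense();print(s['t'],s['position'],s['gripper_width'],s['ft_force'])
see('a2',s['position'],[s['position']],K=5,w=90,h=90)
E
```

```text
2.7 [563.32103623  67.44459276  99.52346879] 40.23302409140243 [ 0.23928765 -0.50983693  0.85199656]
```

View pics/a2.png

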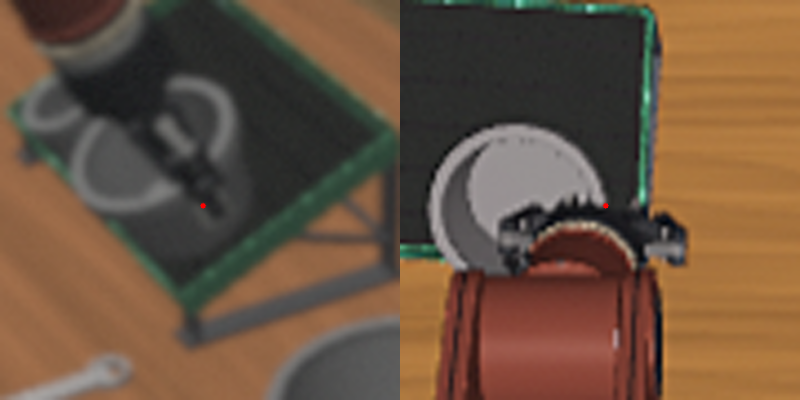

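The outer finger is visible outside the wall at about (205,200) and the other one is inside. The jaws straddle the band without force, so I'll close them.

Emit:
jog_arm(
  increments=[0,0,0,0,0,0,0,0,0,0,0,0,0,0,0,0,0,0,0,0,0,0,0,0,0,0,0,0,0,0,0,0,0,0,0,0,0,0,0,0,0,0,0,0,0,0,0,0],
  claw=0,
  grip_force=40,
)

```text
t: 3.6
position: [563.3, 67.6, 100.9]
orientation: [0.016, 0.537, -0.024, 0.843]
ft_force: [-6.7, -1.1, 5.7]
gripper_width: 10.9
```

Emit:
jog_arm(
  increments=[-0.1,0,0.3,0,0,0,-0.4,0,0.9,0,0,0,-0.8,0,1.8,0,0,0,-1.3,0.1,2.7,0,0,0,-1.7,0.1,3.6,0,0,0,-2.1,0.1,4.5,0,0,0,-2.5,0.1,5.4,0,0,0,-2.9,0.2,6.3,0,0,0,-3.2,0.2,7,0,0,0,-3.4,0.2,7.3,0,0,0,-3.4,0.2,7.3,0,0,0],
)

```text
t: 4.7
position: [529.7, 69.5, 174.0]
orientation: [0.017, 0.536, -0.025, 0.843]
ft_force: [1.0, -0.3, -1.6]
gripper_width: 9.3
```

```bash
python3 - <<'E'
from v import *
s=sense();print(s['t'],s['position'],s['gripper_width'],s['ft_force'],s['moment'])
see('a3',s['position'],[s['position']],K=5,w=110,h=110)
E
```

```text
4.7 [529.67221842  69.45605403 173.98671122] 9.289548649887163 [ 0.99117134 -0.26454176 -1.63506657] [-4.36297998e-02  2.55954491e-01  1.94725743e-04]
```

View pics/a3.png

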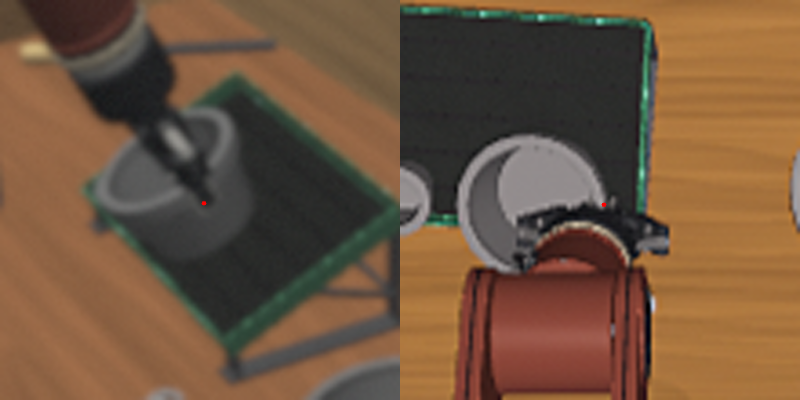

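Emit:
jog_arm(
  increments=[0,0,1,0,0,0,0,0,2.5,0,1,0,0,-0.5,4.5,0.2,4,0,0,-1.5,6.5,0.4,7,0,0.5,-3,8,0.6,11,0,1,-5,9,0.9,15,0,1,-7.5,9.5,1.2,19,0,1.5,-10,10,1.4,22,0,2,-13,10,1.5,24,0,2,-16,10,1.5,25,0,2.5,-19,10,1.5,25,0,2.5,-22,10,1.5,25,0,3,-25,10,1.5,25,0,3,-28,10,1.5,25,0,3,-30,10,1.5,25,0,3,-31.2,10,1.5,25,0,3,-31.7,10,1.5,25,0,3,-31.7,10,1.5,25,0,3,-31.7,10,1.5,25,0],
)

```text
t: 6.7
position: [559.7, -246.5, 273.3]
orientation: [0.022, 0.707, -0.02, 0.707]
ft_force: [-0.4, -0.2, -0.4]
gripper_width: 9.5
```

```bash
python3 - <<'E'
from v import *
from m import circ
s=sense();print(s['t'],s['position'],s['gripper_width'],s['ft_force'],s['moment'])
Rm=R.from_quat(s['orientation']).as_matrix();print(Rm.round(3).tolist())
tcp=s['position']
see('a4',tcp+[0,60,-20],[tcp],K=4,w=120,h=110)
# rim cloud of medium
for k in('side','top'):
    W=cloud(capture(k)); np.save(k+'4.npy',W); P=W.reshape(-1,3); P=P[~np.isnan(P[:,0])]
    c=tcp+61*ey
    m=(np.hypot(*(P[:,:2]-c[:2]).T)<75)&(abs(P[:,2]-(tcp[2]+28))<14)&((P-tcp)@ey>22)
    q=P[m]; A=np.c_[q[:,:2]-c[:2],np.ones(len(q))]
    f=np.linalg.lstsq(A,q[:,2],rcond=None)[0]; r=A@f-q[:,2]
    for _ in range(4):
        kk=abs(r)<5; f=np.linalg.lstsq(A[kk],q[kk,2],rcond=None)[0]; r=A@f-q[:,2]
    print(k,m.sum(),kk.sum(),'slope',f,'tcp z',tcp[2],'circ',circ(q[kk][:,:2]),'exp',c)
E
```

```text
6.7 [ 559.69413597 -246.54566411  273.34597233] 9.460768837443798 [-0.4306781  -0.2121523  -0.38196577] [-0.07406325 -0.02425124 -0.01071735]
[[-0.0, 0.059, 0.998], [0.002, 0.998, -0.059], [-1.0, 0.002, -0.001]]
side 133 129 slope [ 8.38965362e-04 -7.28137096e-02  2.92256734e+02] tcp z 273.3459723335565 circ (array([ 560.3, -188.7]), np.float64(59.7)) exp [ 563.31182476 -185.6530346   273.34597233]
top 133 126 slope [-1.66954451e-02 -7.17786712e-02  2.92709357e+02] tcp z 273.3459723335565 circ (array([ 560.1, -184.8]), np.float64(60.4)) exp [ 563.31182476 -185.6530346   273.34597233]
```

View pics/a4.png

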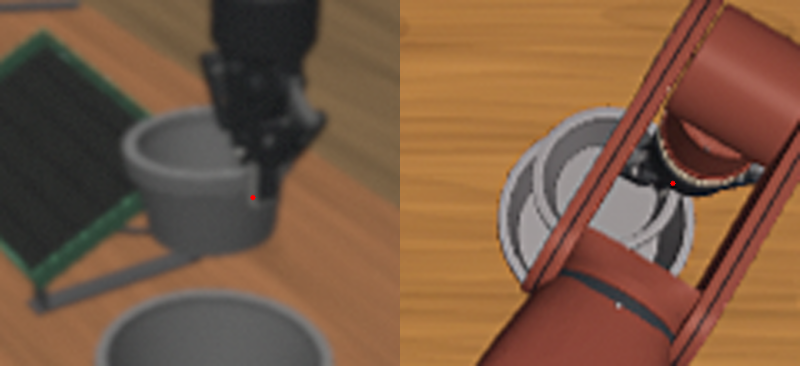

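The medium tub is held at (575,200) in the top crop, but its far (+y) side droops about 4.1° in both views. I'll level it by +4° about x, then lower it.

Emit:
jog_arm(
  increments=[0.3,0,-0.5,1,0,0,0.3,0,-1.5,2,0,0,0.3,0,-3,4,0,0,0.3,0,-4.5,4,0,0,0.3,0,-6,4,0,0,0.3,0,-7.5,4,0,0,0.3,0,-9,4,0,0,0.3,0,-10.5,4,0,0,0.3,0,-11.5,4,0,0,0.3,0,-12,4,0,0,0.3,0,-12,4,0,0,0.3,0,-12,4,0,0],
)

```text
t: 8.1
position: [562.9, -247.8, 153.9]
orientation: [0.046, 0.707, 0.004, 0.706]
ft_force: [-0.1, -0.7, -1.1]
gripper_width: 9.3
```

```bash
cat > rim.py <<'E'
from v import *
from m import circ
def rim(rad,off,H,tag):
  s=sense();tcp=s['position'];print(s['t'],tcp.round(1),s['gripper_width'].round(1),s['ft_force'].round(2))
  Y=R.from_quat(s['orientation']).as_matrix()[:,1]
  for k in('side','top'):
    W=cloud(capture(k)); P=W.reshape(-1,3); P=P[~np.isnan(P[:,0])]
    c=tcp+off*Y
    m=(np.hypot(*(P[:,:2]-c[:2]).T)<rad+9)&(abs(P[:,2]-(tcp[2]+H))<12)&((P-tcp)@Y>22)
    q=P[m]; A=np.c_[q[:,:2]-c[:2],np.ones(len(q))]
    f=np.linalg.lstsq(A,q[:,2],rcond=None)[0]; r=A@f-q[:,2]
    for _ in range(4):
        kk=abs(r)<5; f=np.linalg.lstsq(A[kk],q[kk,2],rcond=None)[0]; r=A@f-q[:,2]
    print(k,m.sum(),kk.sum(),'slope deg',np.degrees(f[:2]).round(1),'z',f[2].round(1),'circ',circ(q[kk][:,:2]),'exp',c.round(1))
E
python3 - <<'E'
from rim import *
rim(66,61,24,'a5')
see('a5',sense()['position']+[0,60,-20],[],K=4,w=120,h=110)
E
```

```text
Traceback (most recent call last):
  File "rim.py", line 4, in rim
    s=sense();tcp=s['position'];print(s['t'],tcp.round(1),s['gripper_width'].round(1),s['ft_force'].round(2))
                                                          ^^^^^^^^^^^^^^^^^^^^^^^^
AttributeError: 'float' object has no attribute 'round'
```

```bash
sed -i "s/s\['gripper_width'\].round(1)/s['gripper_width']/" rim.py
python3 - <<'E'
from rim import *
rim(66,61,24,'a5')
see('a5',sense()['position']+[0,60,-20],[],K=4,w=120,h=110)
E
```

```text
8.1 [ 562.9 -247.8  153.9] 9.341950583232197 [-0.06 -0.69 -1.13]
side 239 188 slope deg [-2.6  0.2] z 174.5 circ (array([ 564.8, -191.8]), np.float64(60.3)) exp [ 566.6 -187.   158.2]
top 210 166 slope deg [-1.  -1.8] z 176.2 circ (array([ 563.6, -186.5]), np.float64(60.3)) exp [ 566.6 -187.   158.2]
```

View pics/a5.png

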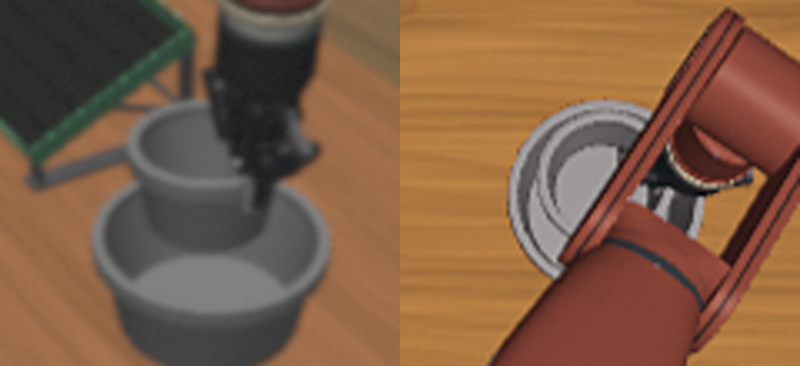

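The tub is roughly level and inside the large tub's rim, with clearance on every side. Relative to the large tub's centre it is about (+1, +10) mm.

Emit:
jog_arm(
  increments=[0,0,-0.7,0,0,0,0,0,-1.7,0,0,0,0,0,-3,0,0,0,0,0,-4.3,0,0,0,0,0,-5.5,0,0,0,0,0,-6.6,0,0,0,0,0,-7.4,0,0,0,0,0,-7.9,0,0,0,0,0,-8.2,0,0,0,0,0,-8.4,0,0,0,0,0,-8.5,0,0,0,0,0,-8.5,0,0,0],
)

```text
t: 9.5
position: [562.8, -247.7, 68.6]
orientation: [0.046, 0.707, 0.004, 0.706]
ft_force: [0.2, 0.4, -1.7]
gripper_width: 9.6
```

Emit:
jog_arm(
  increments=[0,0,-0.15,0,0,0,0,0,-0.3,0,0,0,0,0,-0.45,0,0,0,0,0,-0.5,0,0,0],
)

```text
t: 9.9
position: [562.4, -247.5, 63.1]
orientation: [0.047, 0.707, 0.004, 0.705]
ft_force: [0.3, 0.0, -2.0]
gripper_width: 9.4
```

Emit:
jog_arm(
  increments=[0,0,-0.1,0,0,0,0,0,-0.2,0,0,0,0,0,-0.3,0,0,0,0,0,-0.3,0,0,0],
)

```text
t: 10.3
position: [562.4, -247.5, 60.1]
orientation: [0.047, 0.707, 0.004, 0.705]
ft_force: [-0.1, -0.5, -1.6]
gripper_width: 9.4
```

```bash
python3 - <<'E'
from rim import *
rim(66,59,21,'a6')
see('a6',sense()['position']+[0,60,-20],[],K=4,w=100,h=100)
E
```

```text
10.3 [ 562.4 -247.5   60.1] 9.417907126065531 [-0.15 -0.47 -1.63]
side 258 184 slope deg [-4.9  0.8] z 79.0 circ (array([ 563.2, -189.9]), np.float64(59.0)) exp [ 566.  -188.7   64.3]
top 190 147 slope deg [-1.3 -3.3] z 83.0 circ (array([ 563. , -186.1]), np.float64(60.5)) exp [ 566.  -188.7   64.3]
```

View pics/a6.png

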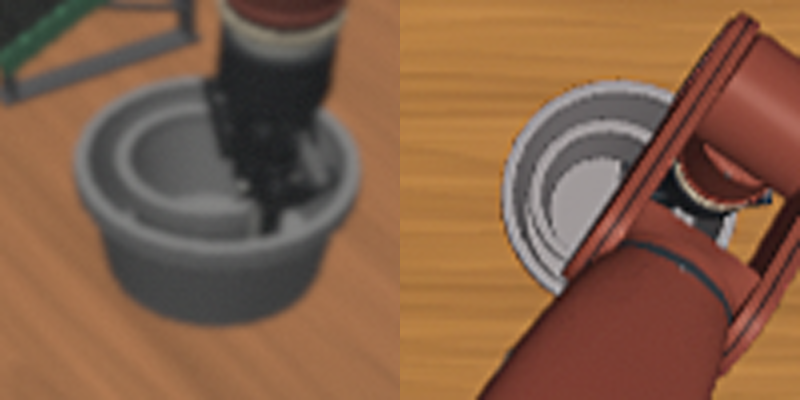

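Emit:
jog_arm(
  increments=[0,0,-0.1,0,0,0,0,0,-0.2,0,0,0,0,0,-0.2,0,0,0],
)

```text
t: 10.8
position: [562.5, -247.5, 58.1]
orientation: [0.047, 0.707, 0.004, 0.705]
ft_force: [0.5, 0.0, -1.1]
gripper_width: 9.5
```

Emit:
jog_arm(
  increments=[0,0,-0.1,0,0,0,0,0,-0.2,0,0,0,0,0,-0.2,0,0,0],
)

```text
t: 11.1
position: [562.9, -248.1, 56.9]
orientation: [0.046, 0.707, 0.004, 0.706]
ft_force: [-1.2, -2.5, 1.3]
gripper_width: 9.2
```

Emit:
jog_arm(
  increments=[0,0,-0.1,0,0,0,0,0,-0.1,0,0,0],
)

```text
t: 11.3
position: [562.9, -248.1, 55.9]
orientation: [0.046, 0.707, 0.004, 0.706]
ft_force: [-1.1, -2.3, 4.3]
gripper_width: 8.9
```

Emit:
jog_arm(
  increments=[0,0,0,0,0,0,0,0,0,0,0,0,0,0,0,0,0,0,0,0,0,0,0,0],
  claw=2.2,
)

```text
t: 11.7
position: [562.3, -247.2, 54.9]
orientation: [0.047, 0.707, 0.004, 0.705]
ft_force: [-0.5, 0.3, -0.2]
gripper_width: 21.9
```

Emit:
jog_arm(
  increments=[0,0,0.5,0,0,0,0,-0.1,1.5,0,0,0,0,-0.2,3,0,0,0,0,-0.3,4.5,0,0,0,0,-0.4,6,0,0,0,0,-0.5,8,0,0,0,0,-0.5,11,-2,0,0,0,0,14,-4,0,0,0,3,16,-4,0,0,0,7,17,-4,0,0,0,12,17,-4,0,0,0,17,17,-4,0,0,0,22,17,-4,0,0,0,25,17,-4,0,0,0,26,17,-4,0,0],
)

```text
t: 13.2
position: [562.5, 15.5, 227.0]
orientation: [0.021, 0.706, -0.019, 0.707]
ft_force: [1.1, -0.5, 0.8]
gripper_width: 22.0
```

```bash
python3 - <<'E'
from v import *
from m import circ,O as _o, up,ey as eyp,n as npn,s as sp
s=sense();print(s['t'],s['position'],s['gripper_width'],s['ft_force'])
see('a7',np.array([563,-195,60]),[],K=4,w=100,h=100)
see('a7b',np.array([546,250,100]),[],K=4,w=100,h=100)
for k in('side','top'):
    W=cloud(capture(k)); P=W.reshape(-1,3); P=P[~np.isnan(P[:,0])]
    c=np.array([563,-195]);d=np.hypot(*(P[:,:2]-c).T)
    mL=(d<115)&(abs(P[:,2]-91)<4.5)&(d>80)
    print(k,'large',circ(P[mL][:,:2]))
    c2=np.array([563,-187]); m=(np.hypot(*(P[:,:2]-c2).T)<72)&(abs(P[:,2]-81)<8)
    q=P[m];cc,rr=circ(q[:,:2]); kk=abs(np.hypot(*(q[:,:2]-cc).T)-rr)<7; q=q[kk]
    A=np.c_[q[:,:2]-cc,np.ones(len(q))]; f=np.linalg.lstsq(A,q[:,2],rcond=None)[0]
    print('  med',cc,rr,len(q),np.degrees(f[:2]).round(2),f[2].round(1))
    O=np.array([0,0,sp[2]]); Q=np.c_[(P-O)@up,(P-O)@eyp,(P-O)@npn]
    c0=(np.array((571,263,45))-O)@np.c_[up,eyp]
    m=(abs(Q[:,2]-62)<8)&(np.hypot(*(Q[:,:2]-c0).T)<45)
    c3,r3=circ(Q[m][:,:2]); print('  small',m.sum(),c3,r3,'rim c',(O+up*c3[0]+eyp*c3[1]+npn*62).round(1))
E
```

```text
13.2 [562.54284425  15.49149319 226.95638934] 21.960602853859577 [ 1.05792854 -0.53605817  0.82047636]
side large (array([ 564.8, -200.9]), np.float64(94.6))
  med [ 564.5 -194. ] 60.8 447 [0.07 0.2 ] 79.2
  small 123 [611.7 293.9] 28.6 rim c [546.7 262.  102.3]
top large (array([ 562.1, -196. ]), np.float64(94.4))
  med [ 562.5 -188.6] 60.9 322 [-0.09  0.  ] 79.4
  small 168 [609.9 298.2] 28.2 rim c [545.3 266.4 101.6]
```

View pics/a7.png

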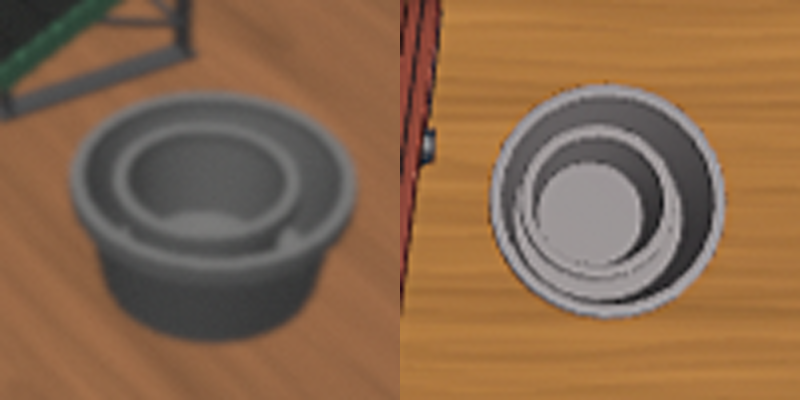

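View pics/a7b.png

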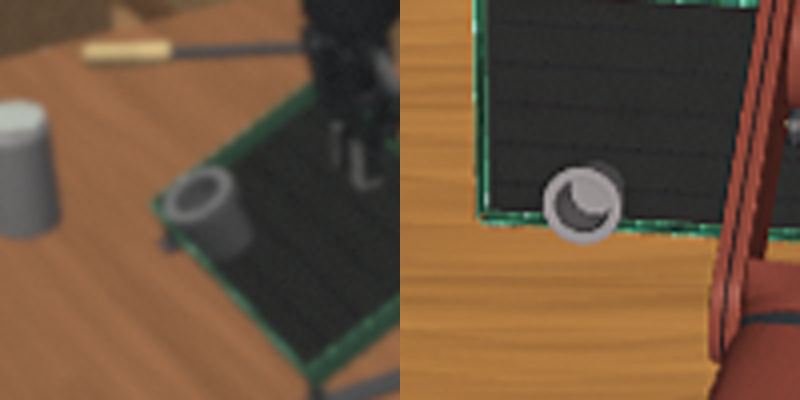

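The medium tub stands flat: tilt is about 0.1° and its rim is at about 80 mm, 7 mm off centre. The small tub is unmoved at (583,205) in the top crop. Next is the pre-grasp for the small tub.

```bash
python3 - <<'E'
from g import *
rc=np.array([546,264,102.]);g=rc-28*ey
print(g,g+n*60,g-n*26,delta(g+n*60,pick(1)),n)
E
```

```text
[544.33942154 236.04928482 102.        ] [519.02695869 237.55312221 156.37846722] [555.30815544 235.39762195  78.43599754] (array([-4.37, 22.67, -6.92]), array([ -1.6, -25. ,   0.1])) [-0.42187438  0.02506396  0.90630779]
```

Emit:
jog_arm(
  increments=[0,1,0,0,-3,0,-0.5,3,0,-0.2,-7,0,-1,6,0,-0.5,-11,0,-1.5,9,-0.5,-0.8,-15,0,-2,12,-1,-1,-19,0,-2.5,15,-2,-1.3,-22,0,-3,18,-3,-1.5,-25,0,-4,20.5,-4.5,-1.6,-25,0.1,-4.4,22,-6,-1.6,-25,0.1,-4.4,22.7,-6.9,-1.6,-25,0.1,-4.4,22.7,-6.9,-1.6,-25,0.1,-4.4,22.7,-6.9,-1.6,-25,0.1,-4.4,22.7,-6.9,-1.6,-25,0.1],
  claw=2.4,
)

```text
t: 14.8
position: [519.7, 238.5, 157.3]
orientation: [0.016, 0.536, -0.025, 0.843]
ft_force: [-0.0, 0.8, -1.0]
gripper_width: 23.9
```

```bash
python3 - <<'E'
from v import *
rc=np.array([546,264,102.]);g=rc-28*ey
s=sense();print(s['position'],s['gripper_width'],delta(g+n*60,pick(1)),'grip',delta(g-n*26,pick(1)))
see('a8',rc,[s['position'],g],K=6,w=70,h=70)
E
```

```text
[519.65023931 238.54067201 157.322986  ] 23.93438164245263 (array([-0.06, -0.1 , -0.09]), array([0. , 0.1, 0. ])) grip (array([ 3.57, -0.31, -7.89]), array([0. , 0.1, 0. ]))
```

View pics/a8.png

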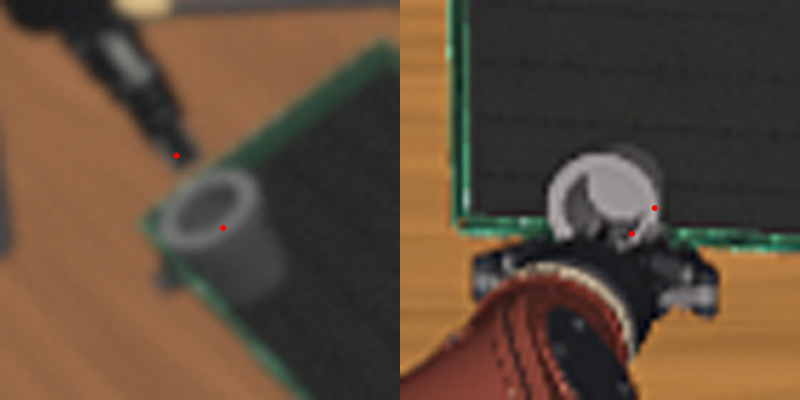

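Emit:
jog_arm(
  increments=[0.4,0,-0.9,0,0,0,0.9,-0.1,-1.9,0,0,0,1.4,-0.1,-3,0,0,0,1.8,-0.2,-4,0,0,0,2.1,-0.2,-4.8,0,0,0,2.4,-0.2,-5.4,0,0,0,2.5,-0.2,-5.7,0,0,0,2.5,-0.2,-5.7,0,0,0],
)

```text
t: 15.7
position: [543.4, 237.4, 98.7]
orientation: [0.015, 0.537, -0.025, 0.843]
ft_force: [-0.4, -0.6, 0.7]
gripper_width: 23.9
```

```bash
python3 - <<'E'
from v import *
rc=np.array([546,264,102.]);g=rc-28*ey
s=sense();print(s['position'],s['gripper_width'],s['ft_force'],'grip',delta(g-n*26,pick(1)))
see('a9',rc,[s['position']],K=6,w=60,h=60)
E
```

```text
[543.40916884 237.35684339  98.68445125] 23.946603019518843 [-0.42718792 -0.58939609  0.71280212] grip (array([ 1.19, -0.2 , -2.02]), array([ 0.1, -0. , -0.1]))
```

View pics/a9.png

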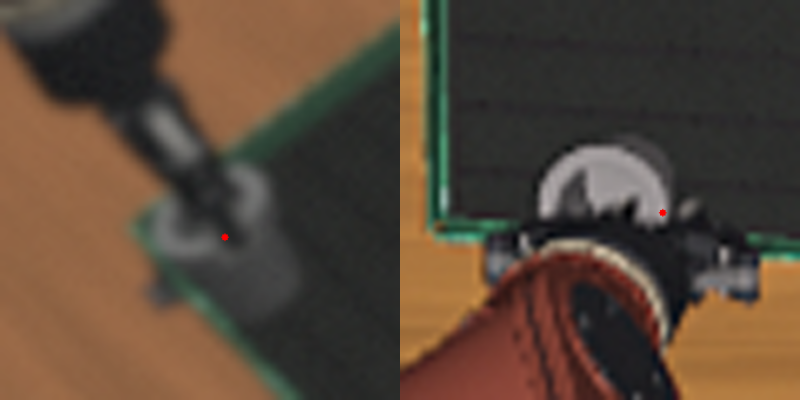

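No contact so far, and the fingers straddle the band at about (235,225) in the side view. I'll finish the descent and close.

Emit:
jog_arm(
  increments=[0.3,0,-0.5,0,0,0,0.6,-0.1,-1.1,0,0,0,0.9,-0.2,-1.6,0,0,0,1.2,-0.2,-2,0,0,0,1.2,-0.2,-2,0,0,0],
)

```text
t: 16.3
position: [555.4, 235.1, 78.3]
orientation: [0.015, 0.537, -0.025, 0.843]
ft_force: [-0.4, 0.4, -1.0]
gripper_width: 23.9
```

Emit:
jog_arm(
  increments=[0,0,0,0,0,0,0,0,0,0,0,0,0,0,0,0,0,0,0,0,0,0,0,0,0,0,0,0,0,0,0,0,0,0,0,0],
  claw=0,
  grip_force=30,
)

```text
t: 16.9
position: [555.6, 235.5, 79.4]
orientation: [0.015, 0.537, -0.025, 0.843]
ft_force: [-1.1, -0.5, 0.8]
gripper_width: 11.5
```

Emit:
jog_arm(
  increments=[-0.1,0,0.3,0,0,0,-0.4,0,0.9,0,0,0,-0.8,0,1.8,0,0,0,-1.3,0.1,2.7,0,0,0,-1.7,0.1,3.6,0,0,0,-2.1,0.1,4.5,0,0,0,-2.5,0.1,5.4,0,0,0,-2.9,0.2,6.3,0,0,0,-3.2,0.2,7,0,0,0,-3.4,0.2,7.3,0,0,0,-3.4,0.2,7.3,0,0,0],
)

```text
t: 18.0
position: [521.6, 237.6, 153.0]
orientation: [0.015, 0.537, -0.024, 0.843]
ft_force: [0.1, -1.5, -0.8]
gripper_width: 11.7
```

```bash
python3 - <<'E'
from v import *
s=sense();print(s['position'],s['gripper_width'],s['ft_force'])
see('b1',s['position'],[s['position']],K=6,w=70,h=70)
E
```

```text
[521.61915188 237.5970693  152.97103303] 11.713785487222175 [ 0.11727183 -1.46751268 -0.84380763]
```

View pics/b1.png

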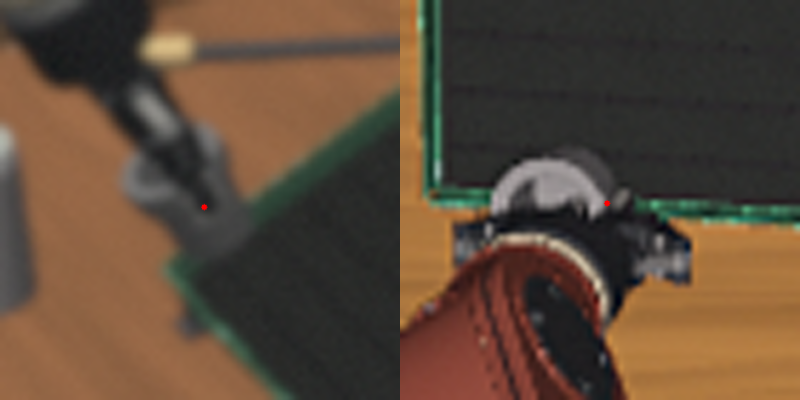

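The small tub is clear of the rack and held at (180,190) in the side view. I'll turn it upright and carry it over.

Emit:
jog_arm(
  increments=[0,0,1,0,0,0,0,-0.5,2.5,0,1,0,0,-1.5,4.5,0.2,4,0,0,-3,6.5,0.4,7,0,0.5,-5,8,0.6,11,0,1,-8,9,0.9,15,0,1.5,-11,9.5,1.2,19,0,2,-14.5,10,1.4,22,0,2.5,-18,10,1.5,24,0,3,-21.5,10,1.5,25,0,3.5,-25,10,1.5,25,0,4,-28.5,10,1.5,25,0,4,-32,10,1.5,25,0,4,-35.5,10,1.5,25,0,4,-39,10,1.5,25,0,4,-42,10,1.5,25,0,4,-44,10,1.5,25,0,4,-44.8,10,1.5,25,0,4,-44.8,10,1.5,25,0,4,-44.8,10,1.5,25,0],
)

```text
t: 20.1
position: [561.6, -209.8, 252.3]
orientation: [0.021, 0.707, -0.02, 0.707]
ft_force: [0.3, -0.1, -0.6]
gripper_width: 11.7
```

```bash
python3 - <<'E'
from rim import *
print(R.from_quat(sense()['orientation']).as_matrix().round(3).tolist())
s=sense();tcp=s['position'];print(s['t'],tcp,s['gripper_width'],s['ft_force'])
for k in('side','top'):
    P=cloud(capture(k)).reshape(-1,3); P=P[~np.isnan(P[:,0])]
    c=tcp+28*ey
    m=(np.hypot(*(P[:,:2]-c[:2]).T)<42)&(abs(P[:,2]-(tcp[2]+24))<11)&((P-tcp)@ey>16)
    q=P[m]; A=np.c_[q[:,:2]-c[:2],np.ones(len(q))]
    kk=np.ones(len(q),bool)
    for _ in range(4):
        f=np.linalg.lstsq(A[kk],q[kk,2],rcond=None)[0]; kk=abs(A@f-q[:,2])<5
    print(k,m.sum(),kk.sum(),np.degrees(f[:2]).round(1),f[2],circ(q[kk][:,:2]),'exp',c)
see('b2',tcp,[tcp],K=6,w=80,h=80)
E
```

```text
[[-0.001, 0.058, 0.998], [0.001, 0.998, -0.058], [-1.0, 0.001, -0.001]]
20.1 [ 561.61911678 -209.76403696  252.29703695] 11.653068035955046 [ 0.27863882 -0.09135126 -0.59907693]
side 88 68 [-0.6 -1.5] 276.125270772006 (array([ 562.8, -184.9]), np.float64(27.8)) exp [ 563.27969524 -181.81332178  252.29703695]
top 74 58 [-3.6  1.6] 273.6014872983712 (array([ 561.6, -180.7]), np.float64(28.1)) exp [ 563.27969524 -181.81332178  252.29703695]
```

View pics/b2.png

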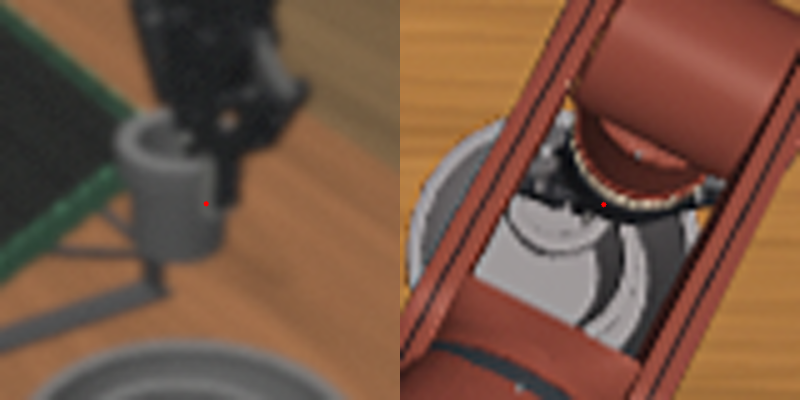

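The small tub hangs nearly level, within about 2° of noise, and about (−1,+8.5) mm from the medium tub's centre. I'll shift it (+1,+3) mm and lower it.

Emit:
jog_arm(
  increments=[0.1,0.3,-0.7,0,0,0,0.1,0.3,-2,0,0,0,0.1,0.3,-4,0,0,0,0.1,0.3,-6,0,0,0,0.1,0.3,-8,0,0,0,0.1,0.3,-10,0,0,0,0.1,0.3,-11,0,0,0,0.1,0.3,-12,0,0,0,0.1,0.3,-13,0,0,0,0.1,0.3,-14,0,0,0,0.1,0.3,-15,0,0,0,0.1,0.3,-16,0,0,0,0.1,0.3,-17,0,0,0,0.1,0.3,-18,0,0,0,0.1,0.3,-18.6,0,0,0,0.1,0.3,-18.9,0,0,0,0.1,0.3,-18.9,0,0,0],
)

```text
t: 22.0
position: [562.3, -207.5, 62.8]
orientation: [0.021, 0.707, -0.02, 0.706]
ft_force: [-1.1, 0.0, -0.3]
gripper_width: 11.8
```

```bash
python3 - <<'E'
from v import *
s=sense();print(s['position'],s['gripper_width'],s['ft_force'])
see('b3',s['position'],[s['position']],K=6,w=80,h=80)
E
```

```text
[ 562.28663645 -207.46005684   62.77989488] 11.78493452088495 [-1.10260044  0.00211881 -0.26698117]
```

View pics/b3.png

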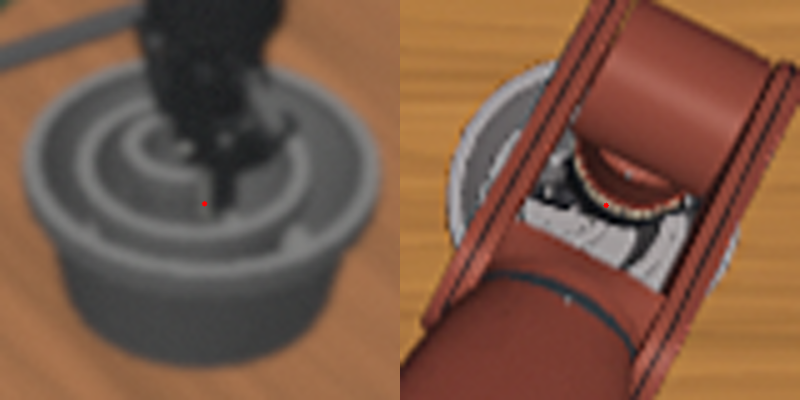

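The small tub is inside the medium rim at (165,150) in the side view, with clearance around it. I'll lower it slowly until it touches.

Emit:
jog_arm(
  increments=[0,0,-0.2,0,0,0,0,0,-0.4,0,0,0,0,0,-0.6,0,0,0,0,0,-0.8,0,0,0,0,0,-0.8,0,0,0],
)

```text
t: 22.6
position: [562.2, -207.4, 54.9]
orientation: [0.021, 0.707, -0.02, 0.706]
ft_force: [1.1, 0.2, -1.3]
gripper_width: 12.0
```

Emit:
jog_arm(
  increments=[0,0,-0.1,0,0,0,0,0,-0.2,0,0,0,0,0,-0.2,0,0,0],
)

```text
t: 22.9
position: [562.5, -207.5, 53.1]
orientation: [0.021, 0.707, -0.02, 0.707]
ft_force: [0.2, 0.0, -0.2]
gripper_width: 11.8
```

Emit:
jog_arm(
  increments=[0,0,-0.1,0,0,0,0,0,-0.2,0,0,0,0,0,-0.2,0,0,0],
)

```text
t: 23.2
position: [562.4, -207.5, 51.1]
orientation: [0.021, 0.707, -0.02, 0.707]
ft_force: [0.0, -0.2, -0.6]
gripper_width: 11.5
```

Emit:
jog_arm(
  increments=[0,0,-0.1,0,0,0,0,0,-0.2,0,0,0,0,0,-0.2,0,0,0],
)

```text
t: 23.5
position: [562.4, -207.5, 49.1]
orientation: [0.021, 0.707, -0.02, 0.707]
ft_force: [-0.4, 1.0, -0.8]
gripper_width: 11.8
```

Emit:
jog_arm(
  increments=[0,0,-0.1,0,0,0,0,0,-0.1,0,0,0],
)

```text
t: 23.7
position: [562.4, -207.5, 48.1]
orientation: [0.021, 0.707, -0.02, 0.707]
ft_force: [-0.0, 0.3, -0.1]
gripper_width: 11.7
```

Emit:
jog_arm(
  increments=[0,0,-0.1,0,0,0,0,0,-0.2,0,0,0,0,0,-0.2,0,0,0],
)

```text
t: 24.0
position: [562.8, -207.9, 46.8]
orientation: [0.02, 0.707, -0.021, 0.707]
ft_force: [-1.4, -2.1, 2.3]
gripper_width: 11.5
```

```bash
python3 - <<'E'
from v import *
for i in range(3): print(sense()['ft_force'].round(2)); capture('top')
E
```

```text
[-1.39 -2.1   2.27]
[-0.6  -0.64  2.77]
[-1.29 -1.58  3.22]
```

Emit:
jog_arm(
  increments=[0,0,-0.05,0,0,0,0,0,-0.1,0,0,0],
)

```text
t: 24.35
position: [562.9, -208.1, 46.6]
orientation: [0.02, 0.707, -0.021, 0.707]
ft_force: [-5.4, -0.3, 12.7]
gripper_width: 11.9
```

Emit:
jog_arm(
  increments=[0,0,0,0,0,0,0,0,0,0,0,0,0,0,0,0,0,0,0,0,0,0,0,0],
  claw=2.2,
)

```text
t: 24.75
position: [562.3, -207.3, 44.8]
orientation: [0.021, 0.707, -0.02, 0.706]
ft_force: [0.9, -0.1, 0.7]
gripper_width: 22.1
```

Emit:
jog_arm(
  increments=[0,0,0.5,0,0,0,0,0,1.5,0,0,0,0,0,3,0,0,0,0,0,4.5,0,0,0,0,0,6,0,0,0,0,0,8,0,0,0,0,0,11,0,0,0,0,0,14,0,0,0,-1,3,17,0,0,0,-2,7,19,0,0,0,-3,12,20,0,0,0,-4,17,20,0,0,0,-4,22,20,0,0,0,-4,24,20,0,0,0,-4,25,20,0,0,0,-4,25,20,0,0,0],
)

```text
t: 26.35
position: [522.7, 43.2, 246.3]
orientation: [0.02, 0.707, -0.02, 0.707]
ft_force: [0.2, 0.4, -0.4]
gripper_width: 22.4
```

```bash
python3 - <<'E'
from v import *
from m import circ
see('b4',np.array([563,-195,60]),[],K=6,w=80,h=80)
for k in('side','top'):
    c=shot(k,k+'9.png');P=cloud(c).reshape(-1,3); P=P[~np.isnan(P[:,0])]
    dy=-2 if k=='side' else 2
    for nm,c0,H,r in(('large',(563,-198),90,95),('med',(563,-191),81,61),('small',(563,-181),72,28)):
        d=np.hypot(*(P[:,:2]-np.array(c0)-[0,dy]).T); m=(abs(d-r)<11)&(abs(P[:,2]-H+1)<7)
        q=P[m];cc,rr=circ(q[:,:2]);kk=abs(np.hypot(*(q[:,:2]-cc).T)-rr)<6;q=q[kk]
        f=np.linalg.lstsq(np.c_[q[:,:2]-cc,np.ones(len(q))],q[:,2],rcond=None)[0]
        print(k,nm,len(q),cc,rr,'tilt',np.degrees(f[:2]).round(1),'z',f[2].round(1))
E
```

```text
side large 691 [ 564.2 -201.7] 94.4 tilt [0.1 0.1] z 88.3
side med 439 [ 564.6 -194. ] 60.7 tilt [ 0.2 -0. ] z 79.1
side small 195 [ 564.2 -184.5] 28.3 tilt [-0.4  0.8] z 70.3
top large 502 [ 562.2 -196.1] 94.5 tilt [0.  0.3] z 88.1
top med 329 [ 562.4 -188.6] 60.8 tilt [-0.1  0.2] z 78.9
top small 144 [ 562.3 -179.4] 28.3 tilt [-0.3 -0.7] z 70.4
```

View pics/b4.png

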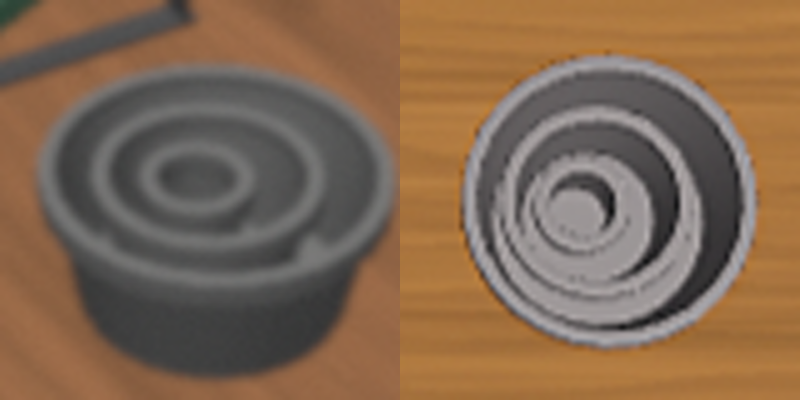

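View pics/top9.png

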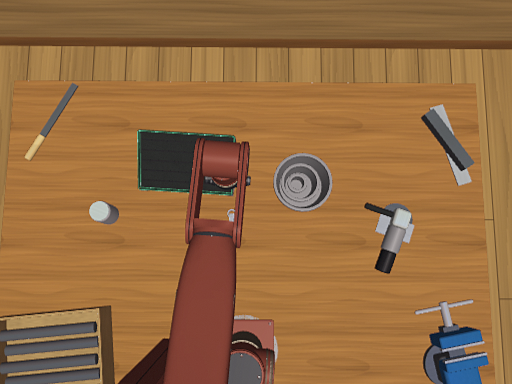

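The three rims are concentric-ish around (302,182) in the top view and all level. Rim heights are 88, 79 and 70 mm, i.e. 90, 81 and 72 with the usual bias of about −2 mm. The tin at (103,212) and the grinder at (395,235) haven't moved.

```bash
python3 -c "
from plant import close_job,sense
print(close_job(), sense()['t'])"
```

```text
the job is handed in; nothing more can be done
the job is handed in; nothing more can be done
```

All three tubs are nested and the job is handed in, at about 26 s of the 70 s allowed. I picked the medium tub, then the small one, off the rack by the rim band, turned each upright in the air and lowered it until it touched the floor below before letting go.

- **Fit:** in both views all three tubs are within about 1° of level. Measured rim heights were 88, 79 and 70 mm, against 90, 81 and 72 mm for tubs standing on the floors. The depth readings run about 2 mm low throughout, and the 9 mm steps match correct seating.
- **Centring:** the medium tub is about 7.5 mm off the large tub's axis and the small one about 9.5 mm off the medium's (limit 32 mm).
- **Bystanders:** in the last top view the tin and grinder are where they started. The arm partly hid the wrench, but every move passed well above it.
- **Disagreement:** the two cameras differ by about 5 mm in absolute y, more than the stated 2 mm calibration. I placed by offsets relative to the large tub, which agreed to within about 2 mm.

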